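# Slide the full tube rack round the sensor post into its check-in bay

## Robot

A 6-joint arm with a two-finger parallel gripper is mounted at the origin on a cart in front of the work surface, level with it; the furniture and walls round the work are solid. World frame = base frame: x ahead of the robot, y to its left, z up, the work surface at z = 0. Lengths are in m, angles in rad, forces in N, time in s.
With the tool pointing down it reaches from about 0.375 to 0.975 m from the base axis. Payload 3.8 kg.
Tool frame: the origin (TCP) lies on the centre line of the jaws, within the pads' length; the fingertips stand 8 mm ahead of it and the grasp point (between the pads) lies 11 mm behind it; z points along the fingers, y is the direction in which the jaws open and shut (so a half turn about z gives the same grasp; the last joint's range is limited). The gripper opens to 85 mm and grips with 20 to 120 N. Pads are 22 mm wide; open, the fingers measure 114 mm over their backs; the gripper's body (76 mm by 85 mm) begins 54 mm behind the grasp point. The pads swing forward as they close: fully open they stand 13 mm farther back than shut.
Start: joints at [-1.249, 0.264, 1.604, -0, 1.274, -0.037], TCP at [0.237, -0.632, 0.239] pointing down, gripper open.
Joint ranges: [-2.63, 2.63], [-0.94, 2.18], [0.31, 2.57], [-1.31, 4.45], [0, 2.66], [-2.55, 2.55]. Speed limits (rad/s): [2.57, 2.57, 3.14, 3.14, 3.14, 3.14].

## Interface

Orientations are given as a rotation vector (axis times angle).
In Python, from workcell import * gives the robot as it stands.
- The arm moves only by the tool play_rows, never from a script. Its arguments are lists of equal length, an entry for each row: "slide": the shift along the tool's x, y, z in cm, a list of three; "delta_rot": the turn, a rotation vector about the tool's x, y, z in rad, a list of three. In form: {"slide": [[x, y, z], ...], "delta_rot": [[wx, wy, wz], ...]}. A call has 1 to 12 rows; each row is the pose to reach, as a shift and turn from the pose measured when the call began, along the tool's axes at that moment; what a row does not reach only later rows make up. A row lasts 1/12 s, in which the tool goes at most 41.7 mm and 7.16 degrees, less where a joint would pass 70% of its speed; a pose out of reach is approached as far as the arm can. A call with a gripper value outside its range is refused whole. "hand" is the opening, from 0 (shut) to 1 (fully open), set as the call begins (left out, the last holds). The fingers move at their own pace and stop on an object; "force" is the grip in N (left out, the last holds). Time passes only in rows, so rows that repeat a pose let the fingers close. It gives the time, the measured TCP pose, the force and the opening at its end, in the units of the state.
- read_state(): the state, without advancing time (a new reading comes with each control period).
- read_camera(name): name is "scene" or "top"; returns a dict with "image" (480x640x3 uint8, red, green, blue), "depth" (480x640 float32, m along the optical axis (not along the pixel's ray), 0 where there is no reading), "fovy" (degrees; the focal length in pixels is half the picture's height over the tangent of half this angle, whatever the lens; pixels are square), "cx", "cy" (the principal point, pixels), "world_from_camera" (4x4, takes a point from camera to world coordinates). Camera axes: x right, y up, looking along -z (the intrinsics and any distortion apply to the point x, -y, -z); pixel columns grow to the right and rows downward; lengths in m; the calibration is good to about 2 mm. A picture is of the moment at which its call begins.
- finish_job(): hands the job in, once; it reports no verdict.
Trained networks look in a picture, given as the dict that the camera call returned (one of the last four; its "shot" number tells which), for a name from the list of things; names that differ only in an ending like _2 or _b are one class to them, and where a whole thing is asked for, a point or a joint stands for the part that bears it (a point fixed in the world has none). Each returns a list of dicts, best first, with "conf" (0 to 1); they miss things now and then, are a little off and sometimes report something else, mostly with a low value. They report only what shows in the picture. A call takes as long as a camera call.
- spot_in(target, picture): "bbox" ([centre column, centre row, width, height] in pixels, round what is visible of it).
- landmark_of(target, picture): "at" ([column, row] in pixels: a listed point, or the origin of a listed thing).
The state is a dict: "time": time; "q": joint angles; "joint_vel": joint speeds; "joint_torque": joint torques, N m; "tool_pos": TCP position; "tcp_rot": TCP orientation; "wrist_force": force on the tool from outside, world axes, zero at the start; "torque": the same for the moment, N m; "width": opening from 0.0 (shut) to 1.0 (fully open).
Only numpy, scipy, OpenCV 4.12 (cv2) and the standard library are available. Lean on these libraries where they do the work, as an engineer would, in place of code of your own. Each camera call takes 0.05 s, during which the arm holds its last target.

## Task

The blue rack of sample tubes has to go into the dark steel check-in station: push it over the bench with the closed fingertips, one end first and then the other, so that it slants in past the steel sensor post, and leave it lying behind the post, flush along the back fence with the brass plunger pressed in. The tubes sit loose in the rack, so push gently and never pinch, lift or tip it, and do not disturb the vials and the blue-capped tube standing round about.

Things in the scene. Friction and masses are not known exactly. Their poses are not given: they have to be found in the camera images.
- station: Dark grey steel U-shaped check-in station screwed to the bench, no floor, open towards the robot. Origin on the bench at the middle of the rack's home place, where the rack's axes are parallel to the station's: x to the back fence, y to the left cheek. Inner faces: back fence x = +31 mm, cheeks y = +113 and -113 mm; sheet 4 mm thick, 46 mm high. A grey switch housing stands behind the fence.
- post (a point): Axis of the fixed round steel sensor post with an orange head, 18 mm in diameter, 54 mm tall; point 27 mm above the bench at x = -56, y = +55 mm of the station (same axes). It leaves 78 mm of depth to the back fence and a mouth of 159 mm to the right cheek, less than the rack's length. A bar 12 mm high ties it to the left cheek.
- cheek_tip_l (a point): Front end of the station's left cheek (inner face), at the station's x = -60, y = +113 mm, 46 mm above the bench; same axes.
- cheek_tip_r (a point): Front end of the station's right cheek (inner face), which is shorter: at the station's x = -5, y = -113 mm, 46 mm above the bench; same axes.
- rack_centre (a point): Centre of the loose blue tube rack: 62 mm wide (own x) by 200 mm long (own y) by 47 mm tall with the tube caps, 0.25 to 0.4 kg, friction on the bench about 0.5 to 0.7. Point half-way up, 23.5 mm above its underside; z up. Its long sides are open: pushes act on the edge of its top plate, 36 to 40 mm above the bench, at the full 62 x 200 mm.
- rack_end_l (a point): Middle of the rack's end face at its own y = +100 mm, the end to the left at the start; axes as the rack's.
- rack_end_r (a point): Middle of the rack's end face at its own y = -100 mm, the end to the right at the start; axes as the rack's. Pushed square on a long side, d mm from the middle, the rack turns about d / (5600 + d x d) rad for each mm that the finger advances.
- plunger (a joint): Brass rack-present plunger, 12 mm across, in the middle of the back fence 37 mm above the bench. 0 = sticking out 8 mm towards the robot, grows as it is pressed, 0.008 m = flush with the fence; its spring gives 0.15 to 0.4 N, too little to push the rack away.
- vial_red_mid (a point): Loose bystander, leave it alone: a small sample vial with a red cap, 22 mm across and 51 mm tall, upright. Point half-way up its axis.
- vial_grey_mid (a point): Loose bystander, leave it alone: a small sample vial with a grey cap, 22 mm across and 51 mm tall, upright. Point half-way up its axis.
- vial_black_mid (a point): Loose bystander, leave it alone: a small sample vial with a black cap, 22 mm across and 51 mm tall, upright. Point half-way up its axis.
- tube_blue_mid (a point): Loose bystander, leave it alone: an upright sample tube with a blue cap, 34 mm across and 110 mm tall. Point half-way up its axis.

How it is judged:
By the outcome, as a careful person would: the job done as asked, in the order asked, and still so for the second after the job is handed in, with the robot touching nothing.
It also fails if it takes over 72 s, if anything falls off the work surface, if the arm or the gripper's body presses on something with over 40 N, if the wrist force passes 120 N, or if a joint passes its speed limit or range.

## Working session

There is one attempt and no reset: what is moved stays moved. The work goes in short steps, Python scripts to look and compute and a tool call to move; the robot and the scene stay as the last step left them, time stands still between calls to the robot, and variables do not carry over. Pictures are saved under pics/ and viewed, and the job is handed in when it is done.

Besides the shell and the picture viewer there is one more tool, called after "Emit:" as name(argument=value, ...) on one line, values as JSON. play_rows: Moves the arm, as the interface text tells. Its arguments: {"type":"object","properties":{"slide":{"type":"array"},"delta_rot":{"type":"array"},"hand":{"type":"number"},"force":{"type":"number"}},"required":["slide","delta_rot"]}

```bash
mkdir -p pics; ls; cat > h.py <<'E'
from workcell import *
import numpy as np, cv2
from scipy.spatial.transform import Rotation as R
def K(p):
    f=p["image"].shape[0]/2/np.tan(np.radians(p["fovy"])/2); return f,p["cx"],p["cy"]
def ray(p,uv):
    f,cx,cy=K(p); d=np.array([(uv[0]-cx)/f,-(uv[1]-cy)/f,-1.]); T=np.array(p["world_from_camera"]); return T[:3,3],T[:3,:3]@d
def atz(p,uv,z):
    o,d=ray(p,uv); return o+d*(z-o[2])/d[2]
def proj(p,X):
    f,cx,cy=K(p); T=np.linalg.inv(np.array(p["world_from_camera"])); c=T[:3,:3]@np.array(X)+T[:3,3]; return np.array([cx+f*c[0]/-c[2],cy-f*c[1]/-c[2]])
def save(p,n): cv2.imwrite("pics/"+n,p["image"][:,:,::-1])
E
python3 - <<'E'
from h import *
s=read_state(); print(s)
for n in ["top","scene"]:
    p=read_camera(n); save(p,n+"0.png"); print(n,[k for k in p],p["fovy"],p["cx"],p["cy"],np.round(p["world_from_camera"],3))
    for t,z in [("station",0),("post",.027),("cheek_tip_l",.046),("cheek_tip_r",.046),("rack_centre",.0235),("rack_end_l",.0235),("rack_end_r",.0235),("plunger",.037),("vial_red_mid",.0255),("vial_grey_mid",.0255),("vial_black_mid",.0255),("tube_blue_mid",.055)]:
        for l in landmark_of(t,p)[:2]:
            print(t,round(l["conf"],2),np.round(l["at"],1),np.round(atz(p,l["at"],z)*1000,1))
E
```

```text
pics
{'time': 0.0, 'q': array([-1.24892994e+00,  2.64751850e-01,  1.60540980e+00,  3.53727143e-05,
        1.27370801e+00, -3.69090849e-02]), 'joint_vel': array([ 0.00229887,  0.00024162,  0.00043441,  0.00075642,  0.00126544,
       -0.00023711]), 'joint_torque': array([ 1.94292275e-03, -5.15111518e+01, -3.67313755e+01,  2.41291309e-04,
        1.28470862e-02, -1.79874411e-05]), 'tool_pos': array([ 0.23678246, -0.63132352,  0.23794357]), 'tcp_rot': array([-3.08896029e+00, -5.60126402e-01,  4.54982721e-04]), 'wrist_force': array([ 0.10854059,  0.77841985, -0.05045994]), 'torque': array([-0.023439  , -0.04665904,  0.03321588]), 'width': 0.999441799044756}
top ['image', 'depth', 'fovy', 'cx', 'cy', 'world_from_camera', 'shot'] 54.0520121089066 316.07394259669053 241.3512784916671 [[-0.016  0.996 -0.091  0.503]
 [-1.    -0.018 -0.016 -0.164]
 [-0.018  0.091  0.996  0.928]
 [ 0.     0.     0.     1.   ]]
post 0.91 [288.4 239.8] [589.7 -96.   27. ]
cheek_tip_l 0.91 [259.2 244.5] [580.  -42.2  46. ]
cheek_tip_l 0.74 [373.8 215.4] [ 631.3 -259.3   46. ]
cheek_tip_r 0.91 [259.2 244.5] [580.  -42.2  46. ]
cheek_tip_r 0.74 [373.8 215.4] [ 631.3 -259.3   46. ]
rack_centre 0.89 [370.5 300. ] [ 472.1 -251.    23.5]
rack_end_l 0.86 [421.5 309.9] [ 452.  -347.1   23.5]
rack_end_l 0.59 [321.9 285.5] [ 501.1 -158.9   23.5]
rack_end_r 0.86 [421.5 309.9] [ 452.  -347.1   23.5]
rack_end_r 0.59 [321.9 285.5] [ 501.1 -158.9   23.5]Traceback (most recent call last):
  File "<stdin>", line 6, in <module>
ValueError: it knows: cheek_tip, post, rack_centre, rack_end, station, tube_blue_mid, vial_black_mid, vial_grey_mid, vial_red_mid
```

```bash
python3 - <<'E'
from h import *
for n in ["top","scene"]:
    p=read_camera(n); save(p,n+"1.png"); print(n,p["fovy"],p["cx"],p["cy"],np.round(p["world_from_camera"],3).tolist())
    for t,z in [("station",0),("post",.027),("cheek_tip_l",.046),("rack_centre",.0235),("rack_end_l",.0235),("vial_red_mid",.0255),("vial_grey_mid",.0255),("vial_black_mid",.0255),("tube_blue_mid",.055)]:
        for l in landmark_of(t,p)[:2]:
            print(t,round(l["conf"],2),np.round(l["at"],1),np.round(atz(p,l["at"],z)*1000,1))
E
```

```text
top 54.0520121089066 316.07394259669053 241.3512784916671 [[-0.016, 0.996, -0.091, 0.503], [-1.0, -0.018, -0.016, -0.164], [-0.018, 0.091, 0.996, 0.928], [0.0, 0.0, 0.0, 1.0]]
post 0.66 [290.2 238.8] [591.6 -99.5  27. ]
cheek_tip_l 0.8 [259.3 244.7] [579.6 -42.4  46. ]
cheek_tip_l 0.72 [376.8 214.7] [ 632.5 -264.9   46. ]
rack_centre 0.86 [372.3 300. ] [ 472.1 -254.4   23.5]
rack_end_l 0.68 [423.2 313.5] [ 445.2 -350.    23.5]
rack_end_l 0.56 [322.8 286.5] [ 499.2 -160.6   23.5]
vial_red_mid 0.66 [208.6 247.6] [577.5  58.6  25.5]
vial_grey_mid 0.57 [214.1 216.2] [638.5  48.2  25.5]
vial_black_mid 0.49 [242.7 313.7] [450.1  -7.2  25.5]
tube_blue_mid 0.95 [212.2 168.9] [724.7  45.2  55. ]
scene 44.80095723698 323.93012892611165 250.13041601756197 [[-0.864, 0.226, -0.449, 0.121], [-0.502, -0.352, 0.79, 0.623], [0.02, 0.908, 0.418, 0.489], [0.0, 0.0, 0.0, 1.0]]
station 0.69 [282.2 282.8] [ 639.8 -140.7    0. ]
post 0.83 [297.7 285.7] [ 583.6 -103.8   27. ]
post 0.28 [353.4 287.1] [ 502.3 -149.4   27. ]
cheek_tip_l 0.88 [275.4 291.8] [583.3 -38.2  46. ]
cheek_tip_l 0.85 [322.1 235.8] [ 633.8 -269.9   46. ]
rack_centre 0.7 [395.1 270. ] [ 471.7 -252.5   23.5]
rack_centre 0.54 [240.1 331.3] [582.6  54.2  23.5]
rack_end_l 0.72 [353.6 286.8] [ 505.4 -156.3   23.5]
rack_end_l 0.65 [428.6 252.2] [ 448.1 -357.3   23.5]
vial_red_mid 0.56 [241.5 331.7] [578.2  56.4  25.5]
vial_grey_mid 0.72 [211.2 315.1] [645.5  43.8  25.5]
vial_black_mid 0.96 [334.9 334. ] [459.9 -10.1  25.5]
tube_blue_mid 0.92 [171.2 286.6] [719.9  47.6  55. ]
```

View pics/top0.png

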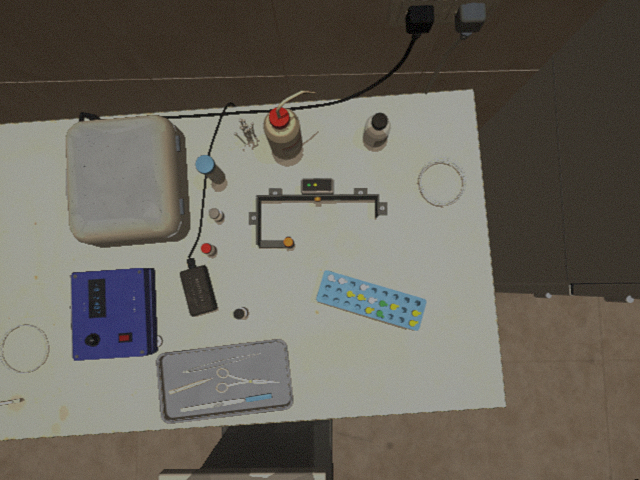

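View pics/scene1.png

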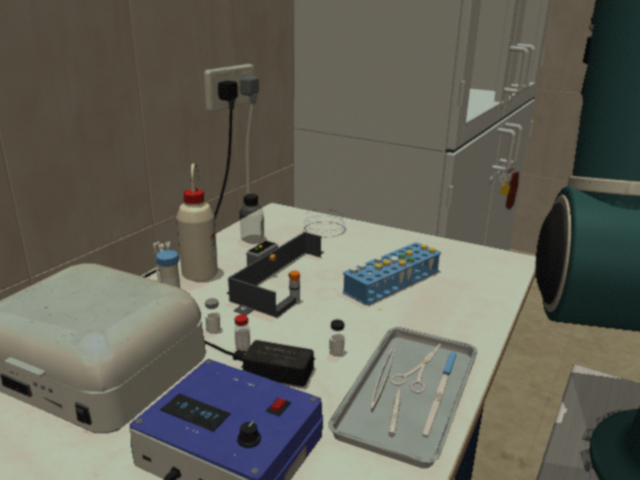

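```bash
python3 - <<'E'
from h import *
p=read_camera("top"); np.savez("top1.npz",**{k:p[k] for k in p if k!="shot"})
f,cx,cy=K(p); D=p["depth"]; v,u=np.mgrid[:480,:640]
c=np.stack([(u-cx)/f*D,-(v-cy)/f*D,-D],-1); T=np.array(p["world_from_camera"]); W=c@T[:3,:3].T+T[:3,3]
np.save("W.npy",W)
im=p["image"]; hsv=cv2.cvtColor(im,cv2.COLOR_RGB2HSV)
print("bench z",np.median(W[330:340,300:330,2]), W[260:270,300:400,2].std())
# rack
m=(W[...,2]>.03)&(W[...,2]<.055)&(abs(W[...,0]-.47)<.09)&(abs(W[...,1]+.25)<.13)
print(m.sum(), np.percentile(W[m][:,2],[5,25,50,75,95]))
(c0,sz,a)=cv2.minAreaRect(W[m][:,:2].astype(np.float32)*1000); print("rack",c0,sz,a)
m2=((hsv[...,0]>90)&(hsv[...,0]<125)&(hsv[...,1]>70)).astype(np.uint8); 
n,l,st,ce=cv2.connectedComponentsWithStats(m2); i=[i for i in range(1,n) if abs(ce[i][0]-371)<15 and abs(ce[i][1]-300)<15]
print([(st[k],ce[k]) for k in i])
k=max(i,key=lambda k:st[k][4]); ys,xs=np.where(l==k)
P=np.array([atz(p,(x,y),.04)[:2]*1000 for x,y in zip(xs,ys)],np.float32)
print("rack by colour at z40",cv2.minAreaRect(P))
m=(W[...,2]>.04)&(W[...,2]<.052)&(abs(W[...,0]-.63)<.06)&(abs(W[...,1]+.15)<.13)
print(m.sum()); Q=W[m]*1000
for y0 in range(-270,-30,20):
    s=Q[(Q[:,1]>y0)&(Q[:,1]<y0+20)]
    if len(s): print(y0,len(s),np.round([s[:,0].min(),np.median(s[:,0]),s[:,0].max(),s[:,1].min(),s[:,1].max()],1))
big=cv2.resize(im[170:340,190:440],None,fx=3.2,fy=3.2,interpolation=cv2.INTER_CUBIC); cv2.imwrite("pics/z1.png",big[:,:,::-1])
E
```

```text
bench z 0.0006718593873230039 0.07161499997212077
3115 [0.03794793 0.03958071 0.04081011 0.04237565 0.04752098]
rack (472.8734130859375, -250.98291015625) (199.94815063476562, 61.4089469909668) 72.54017639160156
[(array([ 317,  271,  109,   59, 2787], dtype=int32), array([370.75457481, 299.94294941]))]
rack by colour at z40 ((472.94842529296875, -249.77294921875), (197.6967315673828, 60.52996826171875), 72.67023468017578)
621
-270 78 [ 633.9  660.9  672.4 -269.9 -251.1]
-250 32 [ 669.2  670.5  673.  -249.8 -230.3]
-230 30 [ 669.1  671.   673.2 -228.8 -211.4]
-210 33 [ 669.3  671.2  673.7 -209.6 -190.6]
-190 50 [ 669.5  673.8  690.  -188.8 -170. ]
-170 73 [ 663.1  672.2  684.6 -169.8 -150.6]
-150 57 [ 663.2  674.5  688.9 -149.2 -130. ]
-130 35 [ 670.5  672.8  689.2 -130.  -110.8]
-110 34 [ 575.8  671.5  674.1 -109.1  -90.1]
-90 22 [670.9 672.  674.2 -88.  -71. ]
-70 27 [671.2 672.6 674.4 -69.2 -50.1]
-50 146 [581.1 626.8 674.7 -49.9 -35.8]
```

View pics/z1.png

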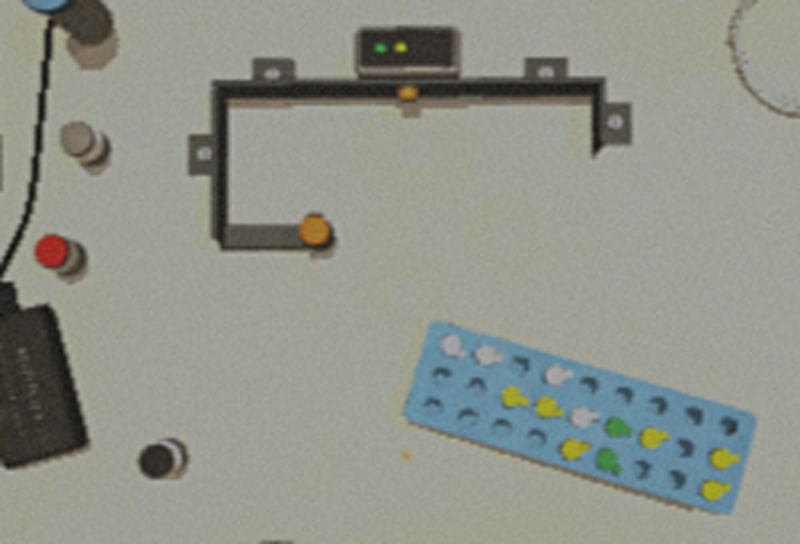

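```bash
python3 - <<'E'
from h import *
from scipy.optimize import least_squares
z=np.load("top1.npz"); W=np.load("W.npy")*1000
m=(W[...,2]>38)&(W[...,2]<52)&(W[...,0]>570)&(W[...,0]<680)&(W[...,1]>-280)&(W[...,1]<-30)
Q=W[m]
def res(p,Q):
    c,s=np.cos(p[2]),np.sin(p[2]); dx,dy=Q[:,0]-p[0],Q[:,1]-p[1]; x=c*dx+s*dy; y=-s*dx+c*dy
    segs=[((33,-115),(33,115)),((33,115),(-60,115)),((33,-115),(-5,-115))]
    D=[]
    for a,b in segs:
        a=np.array(a,float);b=np.array(b,float);t=np.clip(((x-a[0])*(b-a)[0]+(y-a[1])*(b-a)[1])/((b-a)@(b-a)),0,1)
        D.append(np.hypot(x-a[0]-t*(b-a)[0],y-a[1]-t*(b-a)[1]))
    return np.min(D,0)
p0=[639,-153,-.01]
for k in range(3):
    s=res(p0,Q)<5
    r=least_squares(res,p0,args=(Q[s],),loss="soft_l1"); p0=r.x; print(p0[:2],np.degrees(p0[2]),s.sum(),np.median(res(p0,Q[s])))
c,s=np.cos(p0[2]),np.sin(p0[2]); M=np.array([[c,-s],[s,c]])
for n,v in [("post",(-56,55)),("L",(-60,113)),("R",(-5,-113)),("pl",(31,0))]: print(n,M@v+p0[:2])
P=W[(W[...,2]>48)&(W[...,2]<60)&(abs(W[...,0]-585)<25)&(abs(W[...,1]+98)<25)]; print("posttop",len(P),(P[:,:2].min(0)+P[:,:2].max(0))/2)
E
```

```text
[ 638.87256843 -153.46059478] -0.5927954414596194 572 1.3810520103057158
[ 638.87256848 -153.46059453] -0.5927952329825266 572 1.381052042885738
[ 638.87256848 -153.46059453] -0.5927952329825266 572 1.381052042885738
post [583.44459812 -97.88415976]
L [580.04488276 -39.84587985]
R [ 632.70373311 -266.40281635]
pl [ 669.8709093  -153.78132189]
posttop 73 [584.09029228 -98.07670374]
```

```bash
cat >> h.py <<'E'
def goto(x,y,z,yawdeg):
    s=read_state(); Rt=R.from_rotvec(s["tcp_rot"]); p=s["tool_pos"]*1000
    d=Rt.inv().apply(np.array([x,y,z])-p)/10
    a=np.radians(yawdeg); Rd=R.from_matrix(np.array([[np.cos(a),np.sin(a),0],[np.sin(a),-np.cos(a),0],[0,0,-1]]).astype(float))
    w=(Rt.inv()*Rd).as_rotvec()
    X=Rt.as_matrix(); print("t",round(s["time"],2),"tcp",np.round(p,1),"yaw",np.degrees(np.arctan2(X[1,0],X[0,0])).round(1),"zdir",X[:,2].round(3)); print("slide",np.round(d,2),"rot",np.round(w,3))
E
python3 -c "
from h import *
goto(410.6,-225.7,120,-17.4)"
```

```text
t 1.45 tcp [ 237.  -632.   239.3] yaw 20.6 zdir [-0.  0. -1.]
slide [ 30.52 -31.95  11.93] rot [-0.     0.     0.662]
```

Emit:
play_rows(slide=[[2.5,-2.7,1],[5,-5.3,2],[7.6,-8,3],[10.2,-10.6,4],[12.7,-13.3,5],[15.3,-16,6],[17.8,-18.6,7],[20.3,-21.3,8],[22.9,-24,9],[25.4,-26.6,10],[28,-29.3,11],[30.5,-31.95,11.9]], delta_rot=[[0,0,0.055],[0,0,0.11],[0,0,0.165],[0,0,0.22],[0,0,0.275],[0,0,0.33],[0,0,0.386],[0,0,0.44],[0,0,0.496],[0,0,0.55],[0,0,0.607],[0,0,0.662]], hand=0)

```text
time: 2.45
tool_pos: [0.4109, -0.2241, 0.1201]
tcp_rot: [3.105, -0.479, 0.001]
wrist_force: [0.7, -0.7, -0.8]
width: -0.003
```

```bash
python3 -c "
from h import *
goto(410.6,-225.7,34,-17.4)
p=read_camera('scene');save(p,'s2.png')
p=read_camera('top');save(p,'t2.png');print(read_state()['width'])"
```

```text
t 2.45 tcp [ 410.9 -224.1  120.1] yaw -17.6 zdir [ 0.001 -0.    -1.   ]
slide [0.02 0.16 8.61] rot [ 0.    -0.001 -0.003]
0.002293272491328341
```

View pics/s2.png

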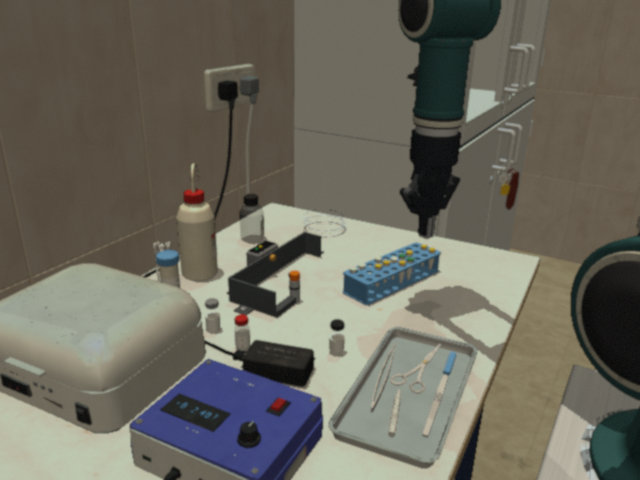

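View pics/t2.png

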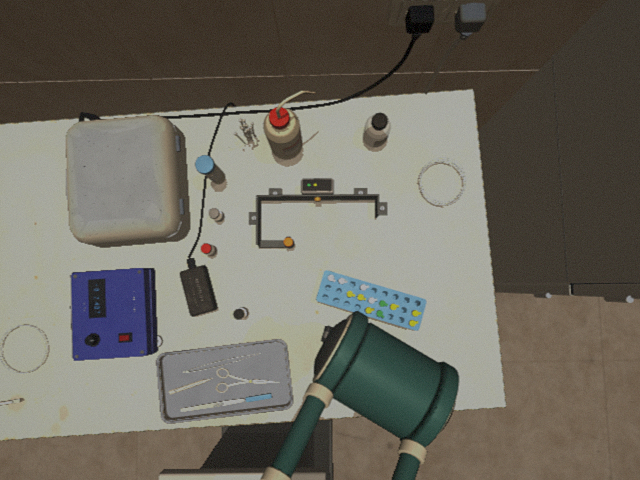

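Emit:
play_rows(slide=[[0,0,2.5],[0,0.1,5],[0,0.15,7],[0,0.15,8.6],[0.5,0.15,8.6],[1.0,0.15,8.6],[1.5,0.15,8.6],[1.9,0.15,8.6],[2.2,0.15,8.6],[2.5,0.15,8.6],[2.8,0.15,8.6],[3.1,0.15,8.6]], delta_rot=[[0,0,0],[0,0,0],[0,0,0],[0,0,0],[0,0,0],[0,0,0],[0,0,0],[0,0,0],[0,0,0],[0,0,0],[0,0,0],[0,0,0]])

```text
time: 3.55
tool_pos: [0.4383, -0.2307, 0.0326]
tcp_rot: [-3.103, 0.467, 0.009]
wrist_force: [-5.0, 1.2, 4.1]
width: 0.0
```

```bash
cat >> h.py <<'E'
def rack(name):
    p=read_camera("top"); save(p,name); im=p["image"]; hsv=cv2.cvtColor(im,cv2.COLOR_RGB2HSV)
    f,cx,cy=K(p); D=p["depth"]; v,u=np.mgrid[:480,:640]
    c=np.stack([(u-cx)/f*D,-(v-cy)/f*D,-D],-1); T=np.array(p["world_from_camera"]); W=(c@T[:3,:3].T+T[:3,3])*1000
    m=(hsv[...,0]>90)&(hsv[...,0]<125)&(hsv[...,1]>70)&(W[...,2]>30)&(W[...,2]<52)&(W[...,0]>380)&(W[...,0]<690)&(W[...,1]>-450)&(W[...,1]<-20)
    n,l,st,ce=cv2.connectedComponentsWithStats(cv2.dilate(m.astype(np.uint8),np.ones((3,3))))
    k=1+np.argmax(st[1:,4]); ys,xs=np.where((l==k)&m)
    P=np.array([atz(p,(x,y),.04)[:2]*1000 for x,y in zip(xs,ys)],np.float32)
    (c0,sz,a)=cv2.minAreaRect(P)
    if sz[0]<sz[1]: sz=sz[::-1]; a-=90
    yaw=a-90
    while yaw<-90: yaw+=180
    while yaw>90: yaw-=180
    S=np.array([638.9,-153.4]); ph=np.radians(-.6); d=np.array(c0)-S
    st_=(np.cos(ph)*d[0]+np.sin(ph)*d[1],-np.sin(ph)*d[0]+np.cos(ph)*d[1])
    print("rack world",np.round(c0,1),"size",np.round(sz,1),"yaw",round(yaw,1),"| station",np.round(st_,1),"yaw",round(yaw+.6,1),"npix",len(P))
    s=read_state(); y=np.radians(yaw); d=s["tool_pos"][:2]*1000-np.array(c0); print("tcp in rack",np.round([np.cos(y)*d[0]+np.sin(y)*d[1],-np.sin(y)*d[0]+np.cos(y)*d[1]],1),"force",np.round(s["wrist_force"],1))
    return p
E
python3 -c "
from h import *
rack('t3.png');goto(410.6,-225.7,34,-17.4)"
```

```text
rack world [ 475.4 -250.4] size [197.6  60.1] yaw -17.5 | station [-162.5  -98.7] yaw -16.9 npix 1332
tcp in rack [-40.6   7.7] force [-3.3  0.7  2.1]
t 3.6 tcp [ 438.9 -230.9   32.6] yaw -17.1 zdir [-0.004  0.004 -1.   ]
slide [-2.86  0.34 -0.13] rot [-0.003  0.005  0.005]
```

View pics/t3.png

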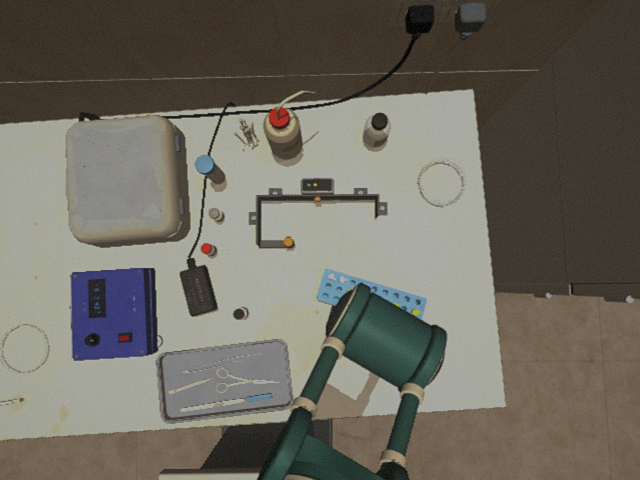

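Emit:
play_rows(slide=[[0.4,0,0],[0.8,0,0],[1.2,0,0],[1.6,0,0],[2.0,0,0],[2.4,0,0],[2.8,0,0],[3.2,0,0],[3.6,0,0],[4.0,0,0],[4.4,0,0],[4.8,0,0]], delta_rot=[[0,0,0],[0,0,0],[0,0,0],[0,0,0],[0,0,0],[0,0,0],[0,0,0],[0,0,0],[0,0,0],[0,0,0],[0,0,0],[0,0,0]])

```text
time: 4.6
tool_pos: [0.4852, -0.2451, 0.0323]
tcp_rot: [-3.103, 0.467, 0.008]
wrist_force: [-3.2, 0.8, 2.1]
width: -0.002
```

```bash
python3 -c "
from h import *
rack('t4.png');goto(410.6,-225.7,34,-17.4)"
```

```text
rack world [ 546.5 -196.5] size [60.5 50. ] yaw 69.3 | station [-92.  -44.1] yaw 69.9 npix 491
tcp in rack [-67.2  39. ] force [-0.6  0.7 -0.2]
t 4.65 tcp [ 486.3 -245.6   32.6] yaw -17.1 zdir [-0.003  0.003 -1.   ]
slide [-7.82  0.33 -0.12] rot [-0.002  0.003  0.005]
```

View pics/t4.png

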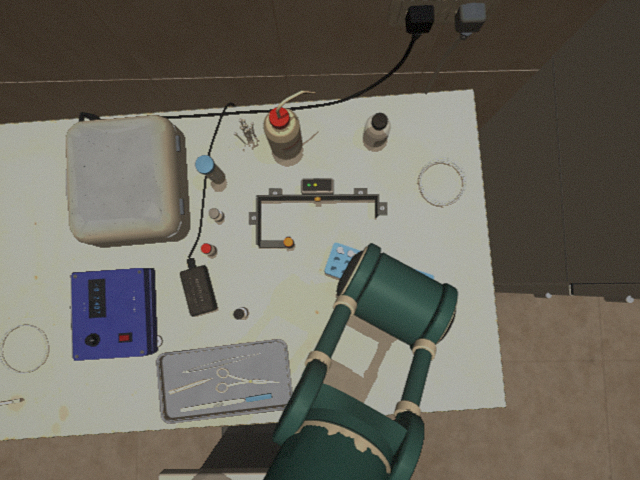

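```bash
cat >> h.py <<'E'
from scipy.optimize import minimize
def rfit(name,g,d_only=False):
    """g: guess world x,y,yawdeg (rack)"""
    p=read_camera("top"); save(p,name); im=p["image"]; hsv=cv2.cvtColor(im,cv2.COLOR_RGB2HSV)
    f,cx,cy=K(p); D=p["depth"]; v,u=np.mgrid[:480,:640]
    c=np.stack([(u-cx)/f*D,-(v-cy)/f*D,-D],-1); T=np.array(p["world_from_camera"]); W=(c@T[:3,:3].T+T[:3,3])*1000
    near=(np.hypot(W[...,0]-g[0],W[...,1]-g[1])<150)&(D>0)
    blue=(hsv[...,0]>90)&(hsv[...,0]<125)&(hsv[...,1]>70)
    B=near&(W[...,2]>33)&(W[...,2]<50)&blue
    F=near&(W[...,2]<15)&~blue
    o=T[:3,3]*1000
    def at(W): # shift along ray to z=40
        k=(40-o[2])/(W[:,2]-o[2]); return o[:2]+(W[:,:2]-o[:2])*k[:,None]
    # for F use ray with plane z=40 : inside if bench visible through -> not rack
    Bp=at(W[B]);Fp=at(W[F])
    def sd(q,P):
        y=np.radians(q[2]); d=P-q[:2]; a=np.abs(np.cos(y)*d[:,0]+np.sin(y)*d[:,1])-31; b=np.abs(-np.sin(y)*d[:,0]+np.cos(y)*d[:,1])-100
        return np.maximum(a,b)
    cost=lambda q: np.sum(np.clip(sd(q,Bp),0,15)**1.0)+np.sum(np.clip(-sd(q,Fp),0,15)**1.0)
    best=None
    for dy in (-8,0,8):
        for dp in (-15,0,15):
            r=minimize(cost,[g[0],g[1]+dp,g[2]+dy],method="Nelder-Mead",options=dict(initial_simplex=[[g[0],g[1]+dp,g[2]+dy],[g[0]+8,g[1]+dp,g[2]+dy],[g[0],g[1]+dp+8,g[2]+dy],[g[0],g[1]+dp,g[2]+dy+5]]))
            if best is None or r.fun<best.fun: best=r
    q=best.x; S=np.array([638.9,-153.4]); ph=np.radians(-.6); d=q[:2]-S
    stn=(np.cos(ph)*d[0]+np.sin(ph)*d[1],-np.sin(ph)*d[0]+np.cos(ph)*d[1])
    print("rack world",np.round(q,1),"cost",round(best.fun),len(Bp),"| station",np.round(stn,1),"yaw",round(q[2]+.6,1))
    s=read_state(); y=np.radians(q[2]); d=s["tool_pos"][:2]*1000-q[:2]; X=R.from_rotvec(s["tcp_rot"]).as_matrix()
    print("tcp",np.round(s["tool_pos"]*1000,1),"yaw",np.degrees(np.arctan2(X[1,0],X[0,0])).round(1),"in rack",np.round([np.cos(y)*d[0]+np.sin(y)*d[1],-np.sin(y)*d[0]+np.cos(y)*d[1]],1),"F",np.round(s["wrist_force"],1),"t",round(s["time"],2))
    big=cv2.resize(im[170:340,220:470],None,fx=3.2,fy=3.2)
    for sx,sy in [(1,1)]:
        pts=[]
        for a,b in [(31,100),(31,-100),(-31,-100),(-31,100)]:
            w=q[:2]+np.array([np.cos(y)*a-np.sin(y)*b,np.sin(y)*a+np.cos(y)*b]); pts.append((proj(p,[w[0]/1000,w[1]/1000,.04])-[220,170])*3.2)
        cv2.polylines(big,[np.int32(pts)],True,(255,0,0),1)
    cv2.imwrite("pics/z_"+name,big[:,:,::-1]); return q
E
python3 -c "
from h import *
rfit('t5.png',(524,-265,-18))
p=read_camera('scene')
save(p,'s5.png')
for l in landmark_of('rack_end_l',p)[:3]+landmark_of('rack_centre',p)[:2]: print(l, atz(p,l['at'],.0235))"
```

```text
rack world [ 521.8 -267.4  -20.2] cost 47 529 | station [-115.9 -115.3] yaw -19.6
tcp [ 486.1 -245.5   32.5] yaw -17.1 in rack [-41.1   8.2] F [-0.6  0.1 -0.1] t 4.7
{'at': [409.2, 246.2], 'conf': 0.71} [ 0.49054749 -0.36325513  0.0235    ]
{'at': [333.2, 274.1], 'conf': 0.62} [ 0.55751043 -0.178912    0.0235    ]
{'at': [215.0, 313.1], 'conf': 0.43} [0.64668045 0.03360182 0.0235    ]
{'at': [374.0, 262.3], 'conf': 0.7} [ 0.51745032 -0.26069785  0.0235    ]
```

View pics/z_t5.png

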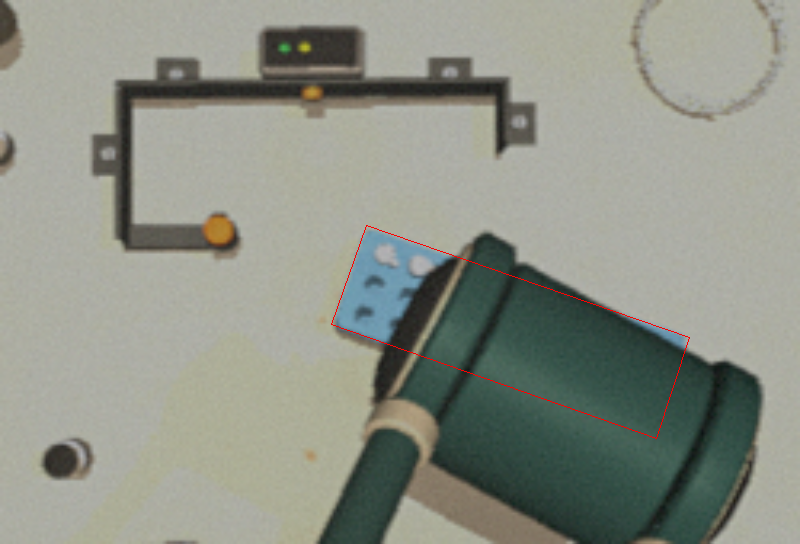

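View pics/s5.png

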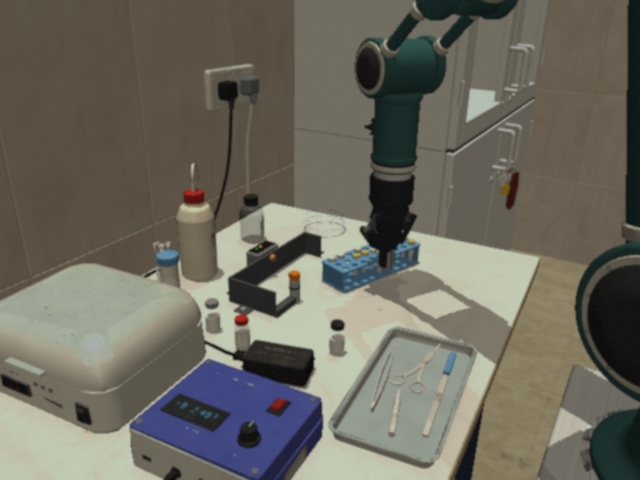

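Emit:
play_rows(slide=[[0.4,0,0],[0.8,0,0],[1.2,0,0],[1.6,0,0],[2.0,0,0],[2.4,0,0],[2.8,0,0],[3.2,0,0],[3.6,0,0],[3.9,0,0],[4.1,0,0],[4.1,0,0]], delta_rot=[[0,0,0],[0,0,0],[0,0,0],[0,0,0],[0,0,0],[0,0,0],[0,0,0],[0,0,0],[0,0,0],[0,0,0],[0,0,0],[0,0,0]])

```text
time: 5.85
tool_pos: [0.5257, -0.2578, 0.0326]
tcp_rot: [-3.104, 0.467, 0.003]
wrist_force: [-0.7, 0.4, -1.0]
width: -0.003
```

```bash
python3 -c "
from h import *
rfit('t6.png',(560,-280,-21))"
```

```text
rack world [ 560.5 -280.4  -22.4] cost 2 429 | station [ -77.1 -127.8] yaw -21.8
tcp [ 525.6 -257.8   32.6] yaw -17.1 in rack [-40.8   7.6] F [-0.9 -0.4  0.3] t 5.9
```

View pics/z_t6.png

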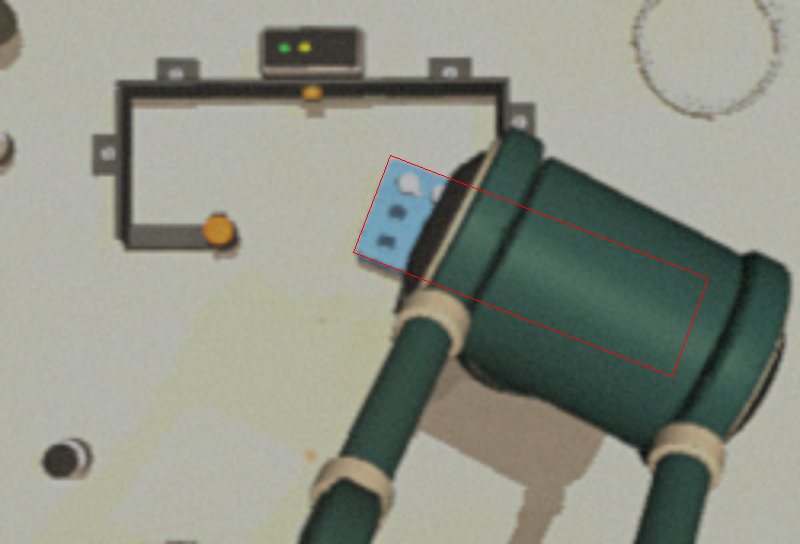

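Emit:
play_rows(slide=[[-1.5,-0.15,0],[-2.9,-0.3,0],[-3.6,2,0],[-4.0,5,0],[-4.2,8,0],[-4.3,11,0],[-4.3,14,0],[-3.3,15.5,0],[-0.8,15.6,0],[2,15.6,0],[3.2,15.6,0],[3.2,15.6,0]], delta_rot=[[0,0,0],[0,0,0],[0,0,0.02],[0,0,0.04],[0,0,0.06],[0,0,0.08],[0,0,0.092],[0,0,0.092],[0,0,0.092],[0,0,0.092],[0,0,0.092],[0,0,0.092]])

```text
time: 6.9
tool_pos: [0.5139, -0.4186, 0.0334]
tcp_rot: [3.082, -0.609, 0.006]
wrist_force: [-0.9, -0.2, 0.3]
width: 0.001
```

```bash
python3 -c "
from h import *
rfit('t7.png',(560,-280,-21))"
```

```text
rack world [ 561.5 -280.4  -21.9] cost 75 2357 | station [ -76.1 -127.8] yaw -21.3
tcp [ 512.  -417.4   32.8] yaw -22.4 in rack [   5.3 -145.5] F [-0.6 -0.2 -0.7] t 6.95
```

View pics/z_t7.png

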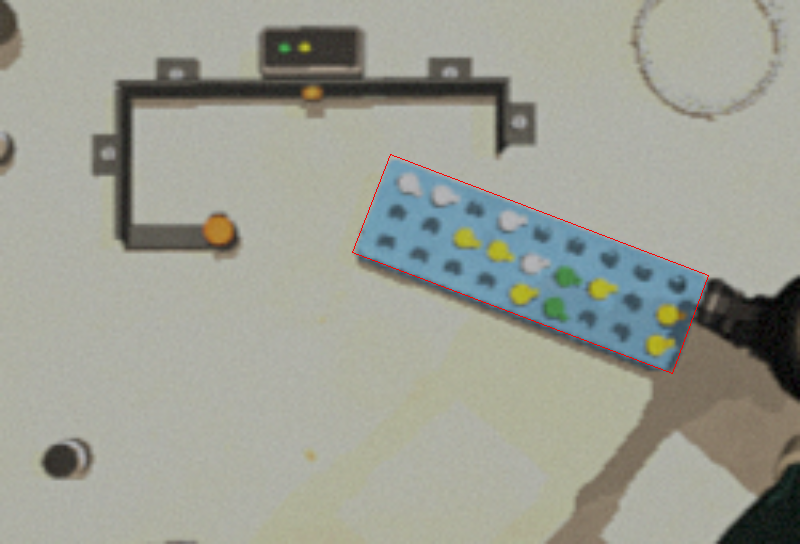

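Emit:
play_rows(slide=[[0,-0.8,0],[0,-1.6,0],[0,-2.3,0],[0,-2.8,0],[0,-3.2,0],[0,-3.6,0],[0,-4.0,0],[0,-4.5,0],[0,-5.0,0],[0,-5.5,0],[0,-6.0,0],[0,-6.5,0]], delta_rot=[[0,0,0],[0,0,0],[0,0,0],[0,0,0],[0,0,0],[0,0,0],[0,0,0],[0,0,0],[0,0,0],[0,0,0],[0,0,0],[0,0,0]])

```text
time: 7.95
tool_pos: [0.5368, -0.3568, 0.0328]
tcp_rot: [-3.081, 0.609, -0.001]
wrist_force: [-0.3, -2.4, -0.8]
width: -0.003
```

```bash
python3 -c "
from h import *
rfit('t8.png',(573,-248,-21))"
```

```text
rack world [ 574.  -250.1  -21.4] cost 87 2122 | station [-63.9 -97.4] yaw -20.8
tcp [ 537.2 -355.9   32.8] yaw -22.3 in rack [   4.5 -111.9] F [ 0.1  0.5 -0.3] t 8.0
```

View pics/z_t8.png

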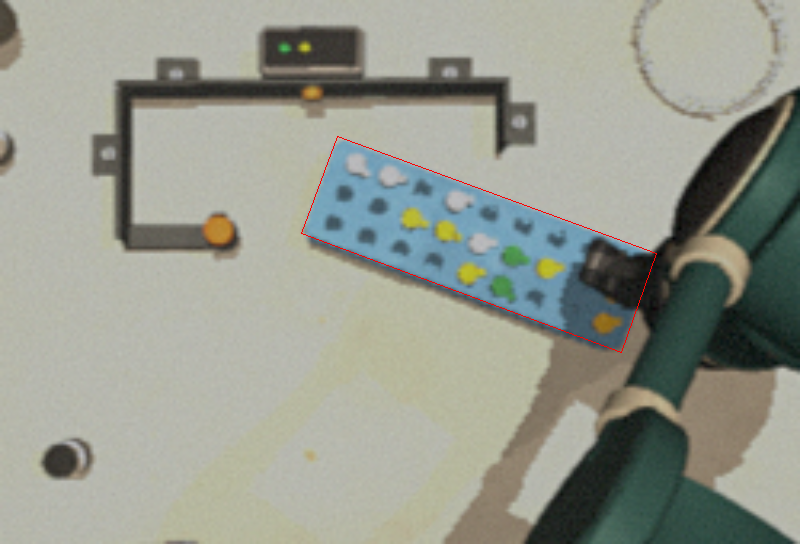

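Emit:
play_rows(slide=[[0,-0.5,0],[0,-1.0,0],[0,-1.5,0],[0,-2.0,0],[0,-2.5,0],[0,-3.0,0],[0,-3.5,0],[0,-4.0,0],[0,-4.5,0],[0,-5.0,0],[0,-5.4,0],[0,-5.6,0]], delta_rot=[[0,0,0],[0,0,0],[0,0,0],[0,0,0],[0,0,0],[0,0,0],[0,0,0],[0,0,0],[0,0,0],[0,0,0],[0,0,0],[0,0,0]])

```text
time: 9.0
tool_pos: [0.5587, -0.3034, 0.0329]
tcp_rot: [-3.08, 0.608, -0.001]
wrist_force: [0.2, -1.6, 0.1]
width: 0.002
```

```bash
python3 -c "
from h import *
rfit('t9.png',(594,-199,-21))"
```

```text
rack world [ 595.4 -196.8  -21.4] cost 37 1967 | station [-43.  -43.8] yaw -20.8
tcp [ 558.8 -303.2   32.9] yaw -22.3 in rack [   4.7 -112.5] F [-0.6 -0.1 -0.4] t 9.05
```

View pics/z_t9.png

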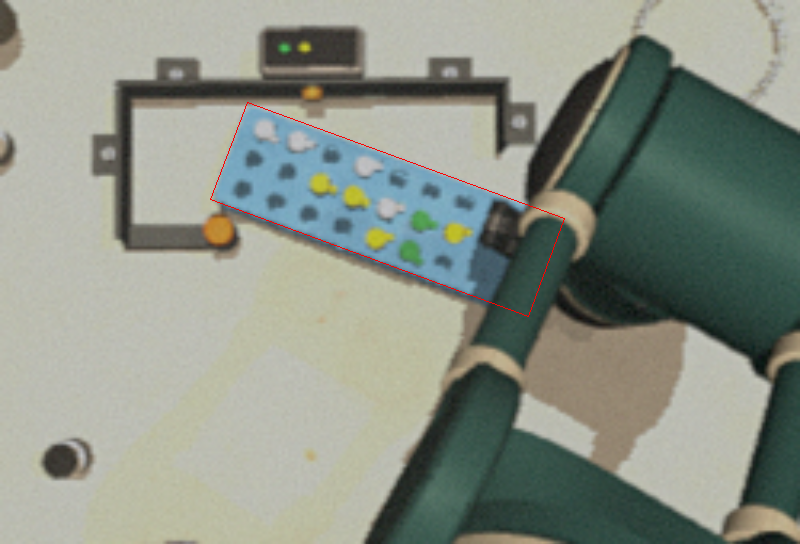

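Emit:
play_rows(slide=[[0,1.2,0],[0,2.2,0],[-2.5,2.4,0],[-5,2.4,0],[-7,2.2,0],[-7.2,0,0],[-7.2,-2,0],[-7.2,-4,0],[-6.6,-4.2,0],[-5.8,-4.2,0],[-5.1,-4.2,0],[-5.0,-4.2,0]], delta_rot=[[0,0,0],[0,0,0],[0,0,0],[0,0,0],[0,0,0],[0,0,0],[0,0,0],[0,0,0],[0,0,0],[0,0,0],[0,0,0],[0,0,0]])

```text
time: 10.05
tool_pos: [0.5303, -0.2475, 0.0336]
tcp_rot: [-3.081, 0.609, -0.005]
wrist_force: [0.2, -0.2, 0.7]
width: -0.0
```

```bash
python3 -c "
from h import *
rfit('t10.png',(595,-197,-21))"
```

```text
rack world [ 595.6 -196.5  -21.2] cost 27 1212 | station [-42.8 -43.6] yaw -20.6
tcp [ 529.7 -247.2   33.3] yaw -22.4 in rack [-43.1 -71.1] F [ 0.3 -0.4  0.7] t 10.1
```

View pics/z_t10.png

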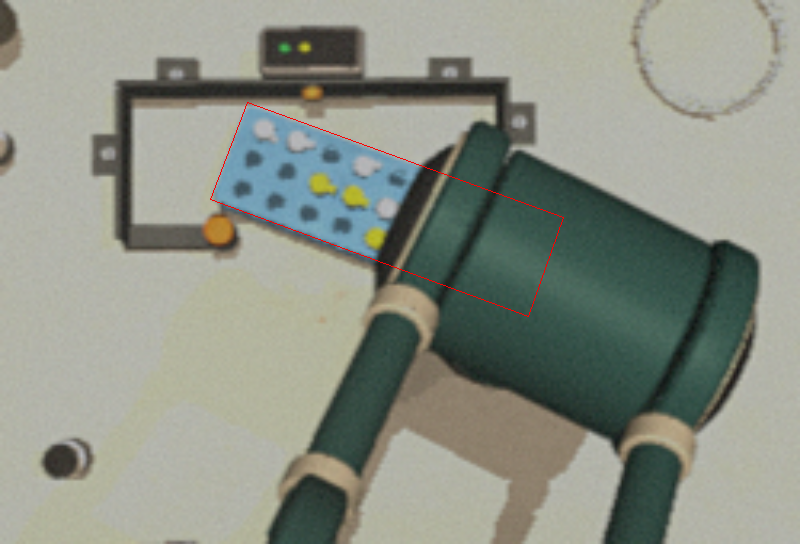

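Emit:
play_rows(slide=[[0.3,0,0],[0.6,0,0],[0.9,0,0],[1.2,0,0],[1.5,0,0],[1.8,0,0],[2.1,0,0],[2.3,0,0],[2.3,0,0]], delta_rot=[[0,0,0],[0,0,-0.02],[0,0,-0.04],[0,0,-0.06],[0,0,-0.08],[0,0,-0.1],[0,0,-0.12],[0,0,-0.13],[0,0,-0.13]])

```text
time: 10.85
tool_pos: [0.5517, -0.2561, 0.0335]
tcp_rot: [-3.114, 0.407, -0.005]
wrist_force: [0.9, 0.5, -0.1]
width: -0.0
```

```bash
python3 -c "
from h import *
rfit('t11.png',(605,-200,-14))"
```

```text
rack world [ 608.1 -196.5  -13.6] cost 48 1277 | station [-30.3 -43.5] yaw -13.0
tcp [ 551.7 -256.1   33.6] yaw -14.9 in rack [-40.9 -71.1] F [-0.2 -0.3  0.8] t 10.9
```

View pics/z_t11.png

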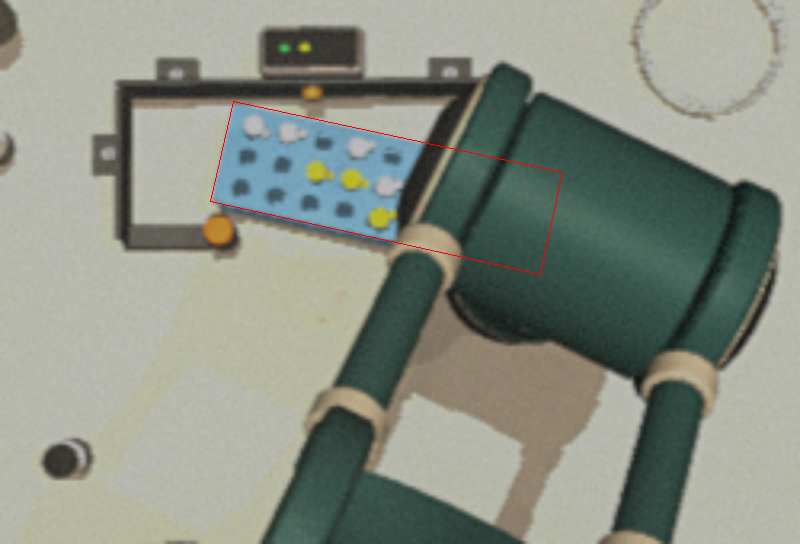

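Emit:
play_rows(slide=[[-1.0,0,0],[-2.2,0.1,0],[-2.4,1.5,0],[-2.4,3.5,0],[-2.4,5.5,0],[-2.2,7.1,0],[0,7.1,0],[2.5,7.1,0],[4.6,7.0,0],[4.6,5.8,0],[4.6,4.9,0],[4.6,4.7,0]], delta_rot=[[0,0,0],[0,0,0],[0,0,0],[0,0,0],[0,0,-0.02],[0,0,-0.04],[0,0,-0.04],[0,0,-0.04],[0,0,-0.04],[0,0,-0.04],[0,0,-0.04],[0,0,-0.04]])

```text
time: 11.9
tool_pos: [0.5833, -0.3117, 0.0332]
tcp_rot: [-3.12, 0.344, -0.003]
wrist_force: [-1.4, 0.1, 0.2]
width: 0.002
```

```bash
python3 -c "
from h import *
rfit('t12.png',(608,-196.5,-13.6))"
```

```text
rack world [ 607.7 -196.6  -13.6] cost 53 2013 | station [-30.8 -43.5] yaw -13.0
tcp [ 583.  -311.6   33.1] yaw -12.6 in rack [   3.  -117.7] F [-0.4 -0.6 -0.4] t 11.95
```

View pics/z_t12.png

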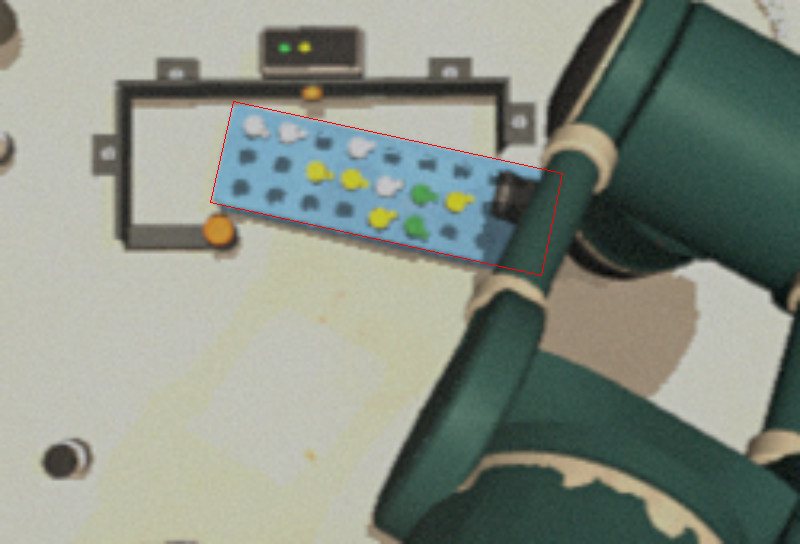

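Emit:
play_rows(slide=[[0,-0.4,0],[0,-0.7,0],[0,-1.0,0],[0,-1.3,0],[0,-1.6,0],[0,-1.9,0],[0,-2.2,0],[0,-2.5,0],[0,-2.8,0],[0,-3.1,0],[0,-3.2,0]], delta_rot=[[0,0,0],[0,0,0],[0,0,-0.005],[0,0,-0.01],[0,0,-0.016],[0,0,-0.022],[0,0,-0.028],[0,0,-0.034],[0,0,-0.04],[0,0,-0.045],[0,0,-0.05]])

```text
time: 12.87
tool_pos: [0.59, -0.2798, 0.0332]
tcp_rot: [-3.128, 0.264, -0.002]
wrist_force: [0.2, -2.1, -1.4]
width: 0.002
```

```bash
python3 -c "
from h import *
rfit('t13.png',(614,-171,-12))"
```

```text
rack world [ 614.  -169.3  -12.8] cost 15 1844 | station [-24.8 -16.2] yaw -12.2
tcp [ 590.  -279.8   33.2] yaw -9.6 in rack [   1.2 -113.1] F [-0.3 -0.4 -0.2] t 12.92
```

View pics/z_t13.png

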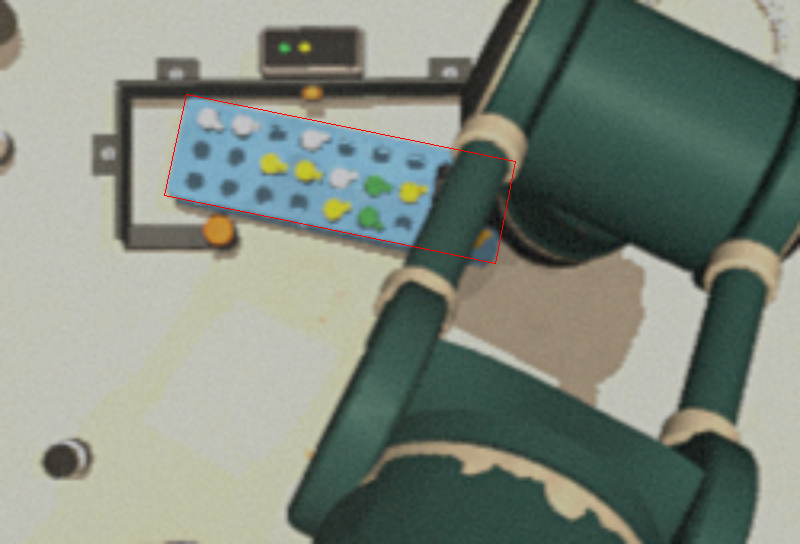

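Emit:
play_rows(slide=[[0,-0.3,0],[0,-0.6,0],[0,-0.9,0],[0,-1.2,0],[0,-1.5,0],[0,-1.6,0],[0,-1.6,0]], delta_rot=[[0,0,0],[0,0,0],[0,0,0],[0,0,0],[0,0,0],[0,0,0],[0,0,0]])

```text
time: 13.5
tool_pos: [0.5928, -0.2636, 0.0333]
tcp_rot: [-3.128, 0.263, -0.002]
wrist_force: [0.0, -0.2, 0.4]
width: 0.003
```

```bash
python3 -c "
from h import *
rfit('t14.png',(616,-156,-12))"
```

```text
rack world [ 616.8 -152.8  -13. ] cost 55 1733 | station [-22.1   0.4] yaw -12.4
tcp [ 592.8 -263.6   33.3] yaw -9.6 in rack [   1.6 -113.4] F [ 0.4 -0.2 -0.5] t 13.55
```

View pics/z_t14.png

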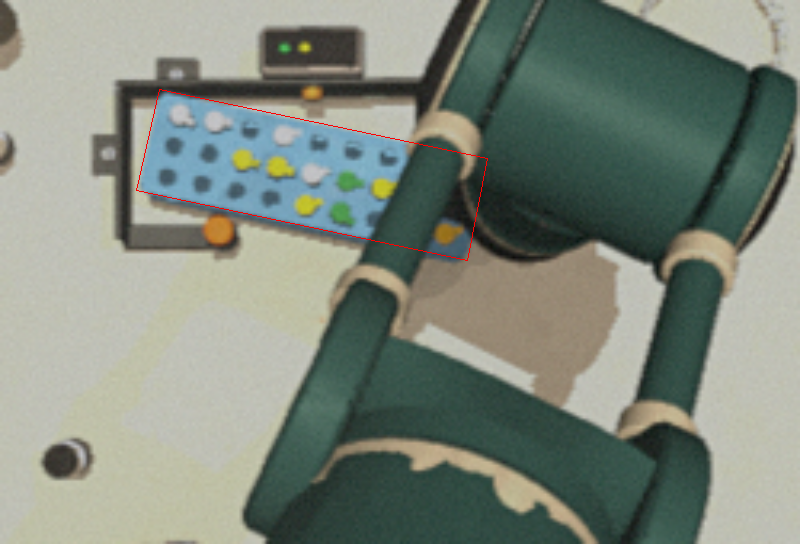

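Emit:
play_rows(slide=[[0,1.2,0],[-0.1,2.2,0],[-2.2,2.2,0],[-4.5,2.0,0],[-6.5,1.8,0],[-6.5,0,0],[-6.4,-2,0],[-6.2,-4.2,0],[-5.3,-4.1,0],[-4.6,-4.1,0],[-4.5,-4.1,0]], delta_rot=[[0,0,0],[0,0,0],[0,0,0],[0,0,0],[0,0,0],[0,0,0],[0,0,0],[0,0,0],[0,0,0],[0,0,0],[0,0,0]])

```text
time: 14.47
tool_pos: [0.5573, -0.2172, 0.034]
tcp_rot: [-3.129, 0.263, -0.006]
wrist_force: [0.1, -0.2, -0.2]
width: 0.0
```

```bash
python3 -c "
from h import *
rfit('t15.png',(616,-153,-13))"
```

```text
rack world [ 615.9 -152.8  -13.7] cost 42 1099 | station [-23.    0.3] yaw -13.1
tcp [ 556.7 -217.2   33.8] yaw -9.6 in rack [-42.2 -76.6] F [ 0.7 -0.4 -0.6] t 14.52
```

View pics/z_t15.png

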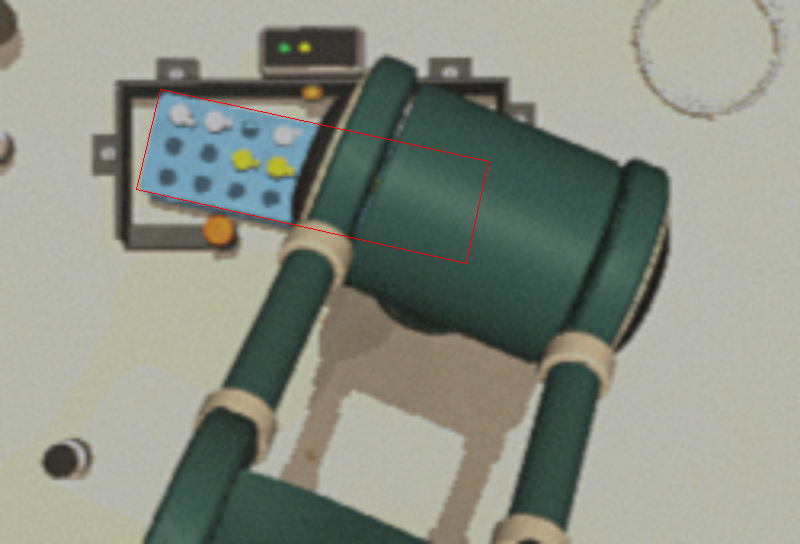

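Emit:
play_rows(slide=[[0.3,-0.05,0],[0.6,-0.1,0],[0.9,-0.14,0],[1.2,-0.19,0],[1.5,-0.24,0],[1.8,-0.28,0],[2.1,-0.33,0],[2.4,-0.38,0],[2.7,-0.43,0],[3.0,-0.47,0],[3.1,-0.49,0],[3.1,-0.49,0]], delta_rot=[[0,0,0],[0,0,-0.01],[0,0,-0.03],[0,0,-0.045],[0,0,-0.06],[0,0,-0.075],[0,0,-0.09],[0,0,-0.11],[0,0,-0.125],[0,0,-0.14],[0,0,-0.15],[0,0,-0.157]])

```text
time: 15.52
tool_pos: [0.5887, -0.2175, 0.0341]
tcp_rot: [-3.14, 0.016, -0.006]
wrist_force: [0.5, 0.6, -1.1]
width: -0.004
```

```bash
python3 -c "
from h import *
rfit('t16.png',(632,-155,-4))"
```

```text
rack world [ 632.8 -147.5   -2.6] cost 16 1049 | station [-6.2  5.9] yaw -2.0
tcp [ 588.7 -217.4   34.1] yaw -0.6 in rack [-41.  -71.9] F [-0.9  0.1 -0.5] t 15.57
```

View pics/z_t16.png

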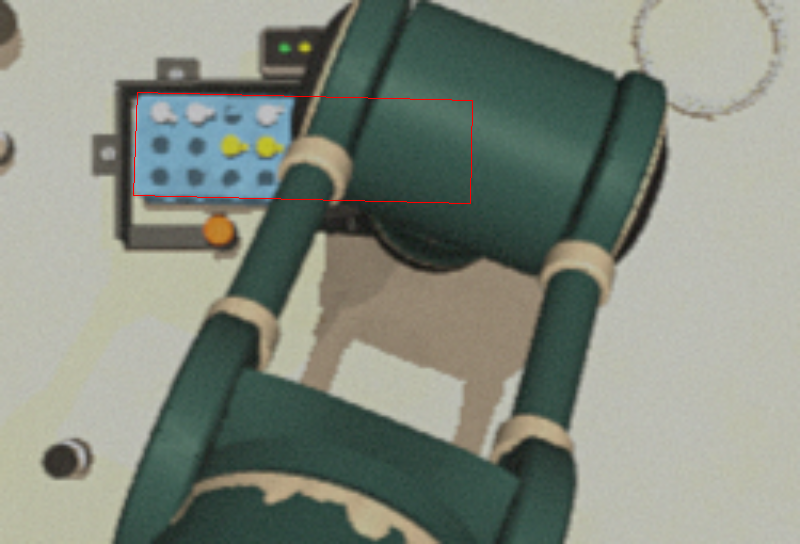

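Emit:
play_rows(slide=[[-0.6,0,0],[-1.2,0,0],[-1.2,-1.5,0],[-1.2,-3.2,0],[-1.2,-4.7,0],[-0.8,-4.7,0],[-0.3,-4.7,0],[0,-4.7,0],[0.2,-4.7,0],[0.4,-4.7,0],[0.5,-4.7,0],[0.5,-4.7,0]], delta_rot=[[0,0,0],[0,0,0],[0,0,0],[0,0,0],[0,0,0],[0,0,0],[0,0,0],[0,0,0],[0,0,0],[0,0,0],[0,0,0],[0,0,0]])

```text
time: 16.57
tool_pos: [0.5934, -0.171, 0.034]
tcp_rot: [-3.14, 0.017, -0.003]
wrist_force: [-4.2, -0.1, 3.7]
width: -0.001
```

```bash
python3 -c "
from h import *
rfit('t17.png',(636,-148,-1))"
```

```text
rack world [ 6.367e+02 -1.489e+02 -3.000e-01] cost 68 159 | station [-2.2  4.4] yaw 0.3
tcp [ 593.4 -171.    34. ] yaw -0.6 in rack [-43.2 -22.3] F [-4.2 -0.   3.3] t 16.62
```

View pics/z_t17.png

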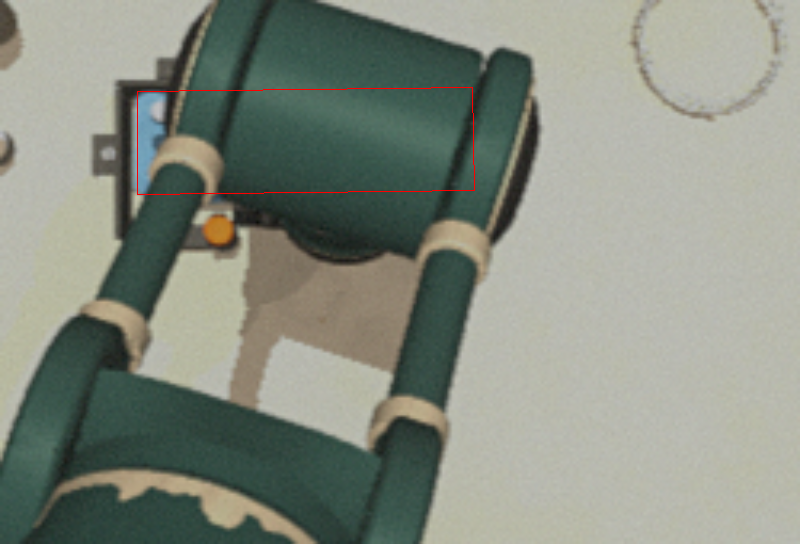

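Emit:
play_rows(slide=[[0.1,0,0],[0.2,0,0],[0.3,0,0],[0.3,0,0]], delta_rot=[[0,0,0],[0,0,0],[0,0,0],[0,0,0]])

```text
time: 16.95
tool_pos: [0.5964, -0.1714, 0.0339]
tcp_rot: [-3.14, 0.018, -0.004]
wrist_force: [-3.1, -0.9, 0.9]
width: -0.0
```

Emit:
play_rows(slide=[[0.1,0,0],[0.2,0,0],[0.3,0,0],[0.3,0,0]], delta_rot=[[0,0,0],[0,0,0],[0,0,0],[0,0,0]])

```text
time: 17.28
tool_pos: [0.5981, -0.1715, 0.0337]
tcp_rot: [-3.139, 0.017, 0.001]
wrist_force: [-7.4, -0.5, 5.3]
width: 0.0
```

Emit:
play_rows(slide=[[-1,0,0],[-3,0,0],[-6,0,-2],[-9,2,-5],[-10,5,-8],[-10,9,-10],[-10,13,-11],[-10,17,-12],[-10,20,-12],[-10,22,-12]], delta_rot=[[0,0,0],[0,0,0],[0,0,0],[0,0,0],[0,0,0],[0,0,0],[0,0,0],[0,0,0],[0,0,0],[0,0,0]])

```text
time: 18.12
tool_pos: [0.4969, -0.3959, 0.1558]
tcp_rot: [3.138, -0.021, 0.008]
wrist_force: [-0.3, 0.4, -0.1]
width: 0.001
```

```bash
python3 -c "
from h import *
rfit('t18.png',(638,-148,-1))
p=read_camera('scene');cv2.imwrite('pics/s18.png',cv2.resize(p['image'][200:340,180:440],None,fx=3,fy=3)[:,:,::-1])"
```

```text
rack world [ 6.40e+02 -1.47e+02 -4.00e-01] cost 129 2339 | station [1.1 6.4] yaw 0.2
tcp [ 496.5 -397.9  155.1] yaw -0.8 in rack [-141.8 -251.9] F [ 1.7 -3.  -0.4] t 18.17
```

View pics/z_t18.png

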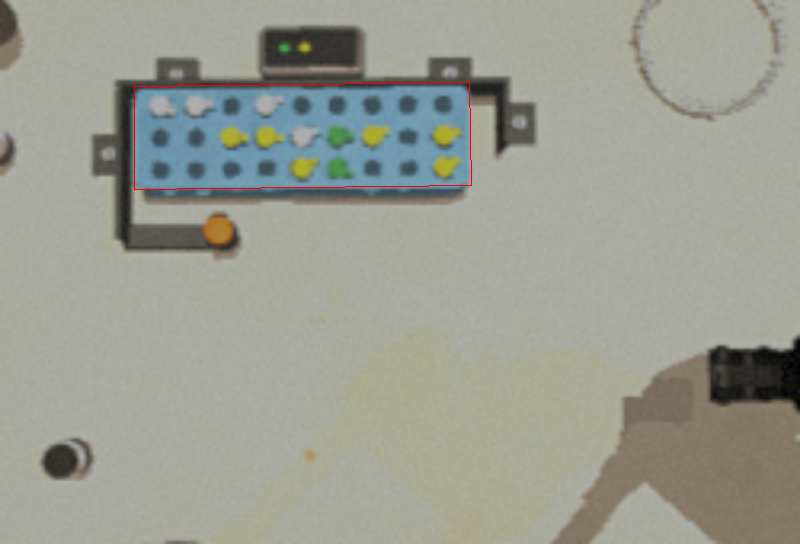

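View pics/s18.png

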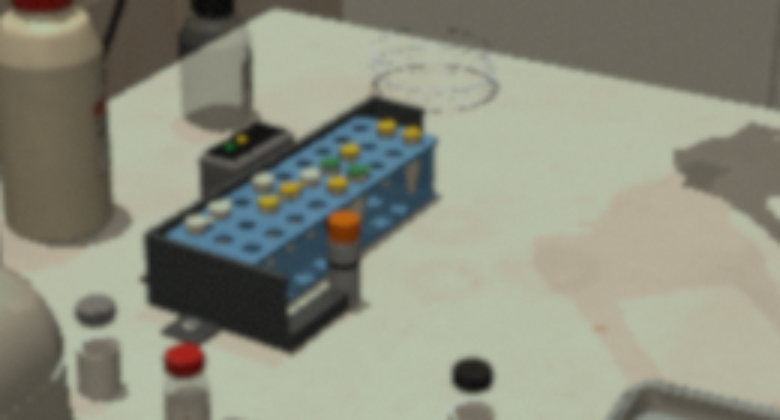

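```bash
python3 -c "
from h import *
p=read_camera('top');cv2.imwrite('pics/f1.png',cv2.resize(p['image'][180:240,250:390],None,fx=5.7,fy=5.7,interpolation=cv2.INTER_CUBIC)[:,:,::-1])
im=p['image'].astype(int)
for c in (268,285,300,312,330,345,358): print(c,[tuple(im[r,c]) for r in range(192,203)])
"
```

```text
268 [(np.int64(147), np.int64(149), np.int64(139)), (np.int64(149), np.int64(148), np.int64(138)), (np.int64(138), np.int64(138), np.int64(131)), (np.int64(79), np.int64(78), np.int64(74)), (np.int64(62), np.int64(63), np.int64(50)), (np.int64(59), np.int64(75), np.int64(89)), (np.int64(106), np.int64(151), np.int64(172)), (np.int64(115), np.int64(152), np.int64(171)), (np.int64(140), np.int64(156), np.int64(166)), (np.int64(176), np.int64(175), np.int64(174)), (np.int64(170), np.int64(168), np.int64(171))]
285 [(np.int64(172), np.int64(176), np.int64(163)), (np.int64(169), np.int64(170), np.int64(161)), (np.int64(139), np.int64(139), np.int64(131)), (np.int64(81), np.int64(78), np.int64(76)), (np.int64(44), np.int64(51), np.int64(47)), (np.int64(66), np.int64(88), np.int64(101)), (np.int64(114), np.int64(153), np.int64(172)), (np.int64(115), np.int64(152), np.int64(170)), (np.int64(121), np.int64(151), np.int64(166)), (np.int64(150), np.int64(162), np.int64(171)), (np.int64(170), np.int64(168), np.int64(172))]
300 [(np.int64(152), np.int64(152), np.int64(135)), (np.int64(169), np.in
[... 1766 characters left out ...]
p.int64(179)), (np.int64(113), np.int64(150), np.int64(173)), (np.int64(91), np.int64(120), np.int64(139)), (np.int64(61), np.int64(84), np.int64(96)), (np.int64(62), np.int64(80), np.int64(92))]
358 [(np.int64(134), np.int64(135), np.int64(132)), (np.int64(130), np.int64(130), np.int64(125)), (np.int64(84), np.int64(81), np.int64(76)), (np.int64(77), np.int64(72), np.int64(63)), (np.int64(62), np.int64(79), np.int64(88)), (np.int64(106), np.int64(150), np.int64(172)), (np.int64(113), np.int64(155), np.int64(178)), (np.int64(110), np.int64(147), np.int64(167)), (np.int64(56), np.int64(71), np.int64(83)), (np.int64(61), np.int64(80), np.int64(89)), (np.int64(66), np.int64(86), np.int64(103))]
```

View pics/f1.png

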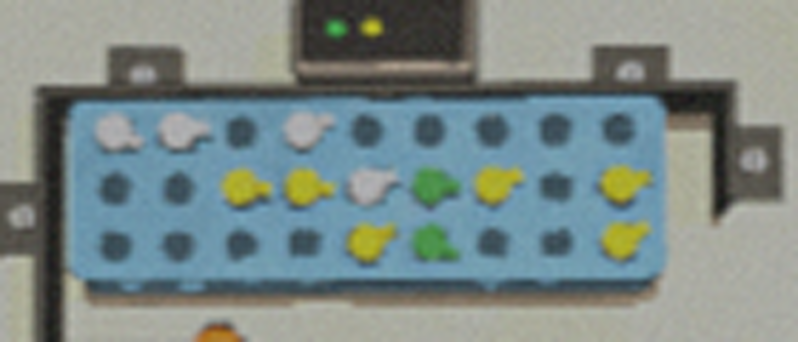

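```bash
python3 -c "
from h import *
A=[];Fe=[]
for k in range(6):
    p=read_camera('top'); A.append(p['image'].astype(float))
im=np.mean(A,0); b=im[...,2]-im[...,0]
def cross(col,lo,hi,th):
    for r in range(lo,hi):
        if col[r]<th<=col[r+1]: return r+(th-col[r])/(col[r+1]-col[r])
xs=[c for c in range(264,364)]
e=np.array([[c,cross(b[:,c],190,203,28) or np.nan] for c in xs]); e=e[~np.isnan(e[:,1])]
P=np.array([atz(p,q,.04)[:2]*1000 for q in e])
k=np.polyfit(P[:,1],P[:,0],1); r=P[:,0]-np.polyval(k,P[:,1]); g=abs(r)<1.5; k=np.polyfit(P[g,1],P[g,0],1)
print('rack front slope deg',np.degrees(np.arctan(k[0])),'x at y=-250,-50',np.polyval(k,[-250,-50]))
br=-im.sum(2)
e=np.array([[c,cross(br[:,c],188,198,-320) or np.nan] for c in list(range(264,270))+list(range(284,298))+list(range(336,352))+list(range(367,376))]); e=e[~np.isnan(e[:,1])]
P=np.array([atz(p,q,.046)[:2]*1000 for q in e]); k=np.polyfit(P[:,1],P[:,0],1);r=P[:,0]-np.polyval(k,P[:,1]); g=abs(r)<1.5; k=np.polyfit(P[g,1],P[g,0],1)
print('fence outer',np.degrees(np.arctan(k[0])),np.polyval(k,[-250,-50]),g.sum(),len(g))
for t,z in [('vial_red_mid',.0255),('vial_grey_mid',.0255),('vial_black_mid',.0255),('tube_blue_mid',.055)]:
    l=landmark_of(t,p)[0]; print(t,np.round(atz(p,l['at'],z)*1000,1))
"
```

```text
rack front slope deg 0.5338675973195444 x at y=-250,-50 [669.61401529 671.47761869]
fence outer 0.6122240883605284 [672.83513124 674.9722778 ] 44 45
vial_red_mid [579.4  59.   25.5]
vial_grey_mid [639.8  46.4  25.5]
vial_black_mid [449.2  -3.2  25.5]
tube_blue_mid [716.3  50.9  55. ]
```

```bash
python3 -c "
from h import *
print(finish_job(), read_state()['time'])"
```

```text
the job is handed in; nothing more can be done
the job is handed in; nothing more can be done
```

The rack is in the check-in station, behind the post and flush along the back fence, and the job was handed in after about 19 s.

**How it was done:** With closed fingertips I pushed the rack forward on its long side. I then pushed its right end face so the left end slanted in behind the post, and finally swung the right end in and pressed near the middle until the fence stopped it. The highest wrist force I saw was about 9 N.

**Last checks:**
- **Fit against the fence:** the rack's front edge is parallel to the fence within about 0.1°. It lies on the fence's inner face within the camera error of about 1 mm, at both ends.
- **Sideways position:** the rack sits about 6 mm left of the middle of its home place. That leaves roughly 7 mm to the left cheek.
- **Tubes:** the loose tubes look to be in their holes, as at the start.
- **Bystanders:** I never went near the vials or the blue-capped tube. The position readings before and after agree within the network's scatter (up to about 10 mm, for the tube), and the pictures show them standing.
- **Robot:** the arm was clear of everything at hand-in.

**Not measured directly:** the rack hides the plunger, so I infer that it is pressed in from the flush fit and the rise in force at the stop.

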